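# Fetch a valve block from the sliding-door cabinet and cam-clamp it

## Task

Get the rectangular aluminium valve block out of the clean-parts cabinet: slide the clear door that covers it fully back past its neighbour and leave it there, lift the block out (there is room for fingers only beside its long sides) and stand it on the bench, upright as it was stored. Let go and take it again by its ends, so that its long sides are free to go between the jaws, and set it on the bed of the open cam clamp, midway along the jaws; let go, then swing the cam lever all the way over so that it is clamped. Leave the round pump barrel in the cabinet and the things lying on the bench where they are.

Things in the scene. Friction and masses are not known exactly. Their poses are not given: they have to be found in the camera images.
- cabinet: Grey steel bench-top cabinet, 180 (x) x 475 (y) mm, fixed; origin at the centre of its underside, x away from the robot, y left, z up. Its top is two clear doors in aluminium frames on a double track along y, sloping 10 degrees down towards the robot (track top 125 mm high at the front, 155 mm at the back). The left door runs above the right; a door that is ajar is pushed shut by the other's coming.
- left_bay (a point): Middle of the left front compartment's floor, 56 mm above the bench. Compartment: 63 mm along x, between upright strips 38 mm high, and 230 mm along y. The strips leave no room for fingers at the block's ends, only beside its long sides. Opening its door fully bares 190 mm (y) x 155 mm (x). Small fittings stand in the row behind.
- right_bay (a point): The same for the right front compartment.
- left_door (a joint): Left (upper) door, mass 0.5 kg: 0 = shut, 0.19 m = fully slid to the cabinet's -y over the right door. Sliding friction about 2 N; stays where left. May start up to 20 mm ajar.
- left_door_handle (a point): Middle of the left door's dark steel bow handle: a straight round bar 10 mm thick, 56 mm long along the cabinet's x (following the 10 degree slope), 208 mm to the left of the cabinet's middle when shut. It stands 28 mm clear above the left door's top, which is 29 mm below this point; 162 mm above the bench. Can be pinched from above with the fingers closing along the cabinet's y, or pushed.
- right_door (a joint): Right (lower) door, mass 0.5 kg: 0 = shut, 0.19 m = fully slid to the cabinet's +y beneath the left door. Same friction; may start up to 20 mm ajar.
- right_door_handle (a point): Middle of the right door's bow handle, of the same shape and height, 208 mm to the right of the cabinet's middle when shut; door top about 38 mm below this point.
- valve_block: The valve block as a body; its origin is the centre of its underside.
- valve_block_centre (a point): Centre of the plain aluminium valve block, 56 (its x) x 36 (its y) x 44 (z) mm, about 0.24 kg, with two round ports in its flat top. Its x axis is its long axis; the long sides face its +-y, the ends its +-x. It starts upright in the front compartment of either half of the cabinet, underside on the compartment floor, its long axis across the compartment (along the cabinet's x).
- pump_barrel_centre (a point): Centre (18 mm up) of the round steel pump barrel, 56 mm in diameter and 40 mm high with seven brass piston ends on top, in the front compartment of the other half. Not to be moved.
- clamp: Cam-lever clamp fixed on the bench: base plate 86 (x) x 166 (y) mm with two dark jaws, 50 mm long along x, standing 36 mm above its bed. Origin on the bench below the middle of the open jaw gap; x away from the robot, y left. Fixed jaw's face at y = +22 mm, moving jaw's at y = -22 mm when open. Shutting the lever drives the moving jaw to +y, 6 mm per rad, pushing the block against the fixed jaw.
- jaw: The clamp's moving jaw, 50 (x) x 22 (y) mm, top 50 mm above the bench; its origin is the clamp's when open. With the lever shut it presses on the block with some 10 N or more.
- clamp_seat (a point): Middle of the bed between the open jaws, 14 mm above the bench, axes as the clamp's: the block's underside rests at this height, its long axis along x.
- lever_pivot (a point): The lever's vertical pivot, 66 mm to the -y of the clamp's origin, given at the lever bar's mid-height 32 mm above the bench.
- lever (a joint): Cam lever, turning about the vertical pivot: at 0 (open) it points along the clamp's -x (towards the robot), and it turns anticlockwise seen from above to 1.5 rad (shut, at its stop), when it points along -y. Drag about 0.25 N m, a little more as the cam bites; stays where left. Starts at 0 to 0.25 rad.
- lever_end (a point): Point on the lever bar 85 mm from the pivot, at mid-height (32 mm above the bench). The bar is 12 mm wide and 12 mm high, with free space below; a black ball of 20 mm diameter ends it at 104 mm from the pivot.
- spanner: Open-ended spanner lying on the bench, partly on a thin (1 mm) sheet of cardboard that covers the free bench between cabinet and clamp. Leave alone.
- oil_bottle: Grey oil bottle, 56 mm in diameter, 130 mm high, standing on the bench. Leave alone.
- drive_shaft: Stepped steel shaft, 180 mm long, on the bench beyond the cabinet. Leave alone.
Things that resemble listed ones, but are neither listed nor needed, are in the scene too. Leave any green look-alike of the clamp alone.

How it is judged:
By the outcome, as a careful person would: the job done as asked, in the order asked, and still so for the second after the job is handed in, with the robot touching nothing.
It also fails if it takes over 72 s, if anything falls off the work surface, if the arm or the gripper's body presses on something with over 40 N, if the wrist force passes 120 N, or if a joint passes its speed limit or range.

## Robot

A 7-joint arm with a two-finger parallel gripper is mounted at the origin on the work surface. World frame = base frame: x ahead of the robot, y to its left, z up, the work surface at z = 0. Lengths are in mm, angles in rad, forces in N, time in s.
With the tool pointing down it reaches from about 400 to 900 mm from the base axis. Payload 5.5 kg.
Tool frame: the origin (TCP) lies at the very end of the fingers, on their centre line; the grasp point (between the pads) lies 19 mm behind it (manip.hold_point_z is the distance from the TCP to the grasp point, in mm); y points along the fingers, x is the direction in which the jaws open and shut, and the axes are right-handed (so a half turn about y gives the same grasp; the last joint's range is limited). The gripper opens to 85 mm and grips with 20 to 120 N. Pads are 22 mm wide; open, the fingers measure 114 mm over their backs; the gripper's body (76 mm by 85 mm) begins 54 mm behind the grasp point. The pads swing forward as they close: fully open they stand 13 mm farther back than shut.
Start: joints at [1.593, 0.501, -0.427, 1.55, 0.221, 1.138, -0.21], TCP at [155.047, -631.238, 198.61] pointing down, gripper open.
Joint ranges: [-2.88, 2.88], [-0.31, 2.03], [-1.54, 1.56], [0.2, 2.42], [-1.41, 4.55], [0.19, 2.02], [-2.57, 2.57]. Speed limits (rad/s): [2.57, 2.57, 3.14, 3.14, 3.14, 3.14, 3.14].

## Interface

Orientations are given as a 3x3 rotation matrix whose columns are the frame's x, y, z axes.
In Python, from cell import manip gives the robot as it stands. Calls block until the motion is done:
- manip.move_to(position, orientation): joint-space move of the TCP to a pose.
- manip.line_to(position, ori=None, max_speed=150): straight line of the TCP; ori=None keeps the orientation; max_speed is the mean speed in mm/s.
- manip.goto_joints(angles): joint-space move.
- manip.command_gripper(opening): opening from 0.0 (shut) to 1.0 (fully open); the grip force is fixed at half the most; returns when the fingers have stopped.
- manip.wait(seconds).
- manip.solve_ik(position, orientation): joint angles nearest the present ones, or None.
- manip.sense(): the state.
- manip.read_camera(name): name is "scene" or "top"; returns a dict with "pixels" (420x560x3 uint8, red, green, blue), "K" (3x3 intrinsics, pixels), "k1" (the pictures are not rectified: a ray, as slopes to the right and down, at radius r is drawn at 1 + k1 r^2 times it, then the intrinsics apply), "xyz" and "orientation" of the camera in the world. Camera axes: x right, y up, looking along -z (the intrinsics and any distortion apply to the point x, -y, -z); pixel columns grow to the right and rows downward; lengths in mm; the calibration is good to about 2 mm. A picture is of the moment at which its call begins. There is no depth.
A pose or a line that the arm cannot do raises manip.IKError and nothing moves.
- manip.job_done(): hands the job in, once; it reports no verdict.
Trained networks look in a picture, given as the dict that the camera call returned (one of the last four; its "shot" number tells which), for a name from the list of things; names that differ only in an ending like _2 or _b are one class to them, and where a whole thing is asked for, a point or a joint stands for the part that bears it (a point fixed in the world has none). Each returns a list of dicts, best first, with "p" (0 to 1); they miss things now and then, are a little off and sometimes report something else, mostly with a low value. They report only what shows in the picture. A call takes as long as a camera call. They do not tell look-alikes from the thing itself.
- manip.spot_in(name, picture): "centre" ([column, row] in pixels, amid what is visible of it).
- manip.tip_of(name, picture): "centre" ([column, row] in pixels: a listed point, or the origin of a listed thing).
The state is a dict: "time": time; "joints": joint angles; "qd": joint speeds; "joint_torque": joint torques, N m; "position": TCP position; "ee_rot": TCP orientation; "contact_force": force on the tool from outside, world axes, zero at the start; "torque": the same for the moment, N m; "gripper_width": opening from 0.0 (shut) to 1.0 (fully open).
Only numpy, scipy, OpenCV 4.12 (cv2) and the standard library are available. Lean on these libraries where they do the work, as an engineer would, in place of code of your own. Each camera call takes 0.05 s, during which the arm holds its last target.

## Working session

There is one attempt and no reset: what is moved stays moved. The work goes in short steps, each a Python script; the robot and the scene stay as the last script left them, time stands still between calls to the robot, and variables do not carry over. Pictures are saved under pics/ and viewed, and the job is handed in when it is done.

```bash
ls; mkdir -p pics; cat > h.py <<'E'
import numpy as np, cv2
from cell import manip
def shot(cam,name):
    p=manip.read_camera(cam); cv2.imwrite(f"pics/{name}.png",p["pixels"][:,:,::-1]); return p
def ray(p,px):
    K=np.array(p["K"]);d=cv2.undistortPoints(np.array([[px]],float),K,np.array([p["k1"],0,0,0.]))[0,0]
    R=np.array(p["orientation"]); v=R@np.array([d[0],-d[1],-1]); return np.array(p["xyz"]),v
def atz(p,px,z):
    o,v=ray(p,px); return o+v*(z-o[2])/v[2]
def proj(p,X):
    R=np.array(p["orientation"]);c=R.T@(np.array(X,float)-np.array(p["xyz"]));a=np.array([c[0]/-c[2],-c[1]/-c[2]])
    a=a*(1+p["k1"]*(a@a));K=np.array(p["K"]);return (K@np.r_[a,1])[:2]
def tri(p1,a,p2,b):
    o1,v1=ray(p1,a);o2,v2=ray(p2,b)
    t=np.linalg.lstsq(np.c_[v1,-v2],o2-o1,rcond=None)[0]
    A=o1+v1*t[0];B=o2+v2*t[1];return (A+B)/2,np.linalg.norm(A-B)
E
python3 - <<'E'
from h import *
s=shot("scene","s0");t=shot("top","t0")
for p in(s,t):print(p["K"],p["k1"],p["xyz"],p["orientation"])
for n in ["cabinet","left_bay","right_bay","left_door_handle","right_door_handle","valve_block_centre","pump_barrel_centre","clamp","clamp_seat","lever_pivot","lever_end","spanner","oil_bottle"]:
    for k,p in(("s",s),("t",t)):
        print(n,k,[(np.round(d["centre"]).tolist(),round(d["p"],2)) for d in manip.tip_of(n,p)][:4])
print(manip.sense())
E
```

```text
pics
[[394.45504899   0.         282.3894111 ]
 [  0.         394.45504899 213.51126049]
 [  0.           0.           1.        ]] -0.11433232827253392 [1480.21315266  -16.93233199  750.41221903] [[ 0.10240318 -0.53655406  0.83762959]
 [ 0.99460649  0.04127924 -0.09515223]
 [ 0.01647761  0.84285572  0.53788727]]
[[428.70674294   0.         278.42905487]
 [  0.         428.70674294 207.5758049 ]
 [  0.           0.           1.        ]] -0.031341377888598844 [ 305.07212258  110.15498205 1246.75627498] [[ 0.02467283  0.98382217 -0.17744066]
 [-0.99969352  0.02392087 -0.00637614]
 [-0.00202846  0.1775436   0.98411085]]
cabinet s [([200.0, 257.0], 0.85), ([116.0, 213.0], 0.17)]
cabinet t [([378.0, 208.0], 0.73), ([215.0, 208.0], 0.59)]
left_bay s []
left_bay t []
right_bay s []
right_bay t [([190.0, 212.0], 0.52)]
left_door_handle s [([261.0, 206.0], 0.89), ([116.0, 211.0], 0.67)]
left_door_handle t []
right_door_handle s []
right_door_handle t [([470.0, 205.0], 0.98), ([379.0, 211.0], 0.24)]
valve_block_centre s []
valve_block_centre t []
pump_barrel_centre s []
pump_barrel_centre t [
[... 1008 characters left out ...]
64, -0.210306  ]), 'qd': array([-0.00021994, -0.00010572,  0.00019823, -0.0022859 , -0.00036401,
        0.00206768, -0.00117656]), 'joint_torque': array([-2.87595526e-05, -5.69366133e+01, -5.81059590e+00, -2.81327766e+01,
        1.26655542e-02,  2.06509183e-03, -1.64200753e-05]), 'position': array([ 155.04510522, -631.23107709,  198.60067511]), 'ee_rot': array([[ 2.38487267e-01,  4.14248782e-05,  9.71145623e-01],
       [-9.71145624e-01,  1.85489771e-05,  2.38487266e-01],
       [-8.13445202e-06, -9.99999999e-01,  4.46532840e-05]]), 'contact_force': array([-0.07995482, -0.09550407,  0.22594826]), 'torque': array([-0.0449978 , -0.00879417,  0.02693863]), 'gripper_width': 0.9988830247785505}
```

View pics/s0.png

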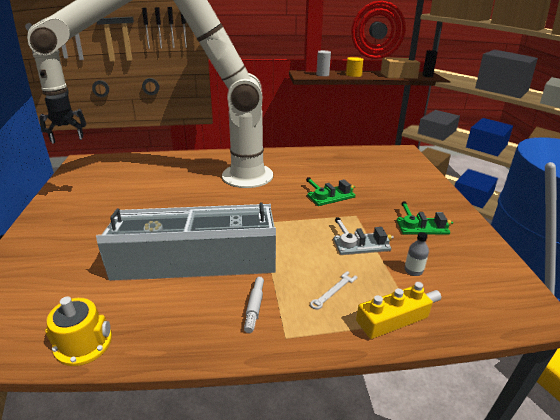

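View pics/t0.png

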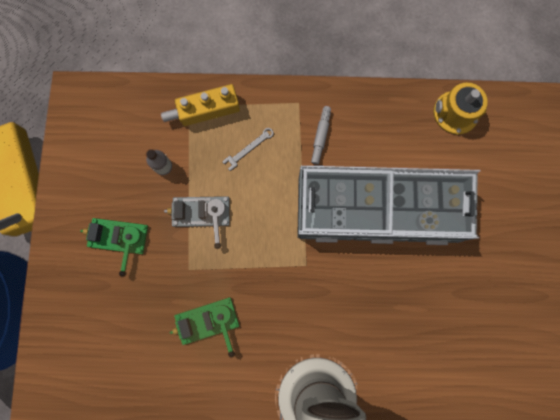

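```bash
python3 - <<'E'
import cv2
t=cv2.imread("pics/t0.png");s=cv2.imread("pics/s0.png")
cv2.imwrite("pics/t0a.png",cv2.resize(t[130:350,70:350],None,fx=2.8,fy=2.7,interpolation=2))
cv2.imwrite("pics/t0b.png",cv2.resize(t[140:290,270:510],None,fx=3.3,fy=3.3,interpolation=2))
cv2.imwrite("pics/s0b.png",cv2.resize(s[160:350,70:290],None,fx=3.1,fy=3.1,interpolation=2))
cv2.imwrite("pics/s0a.png",cv2.resize(s[150:310,280:480],None,fx=3.7,fy=3.7,interpolation=2))
E
```

```text
(no output)
```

View pics/t0a.png

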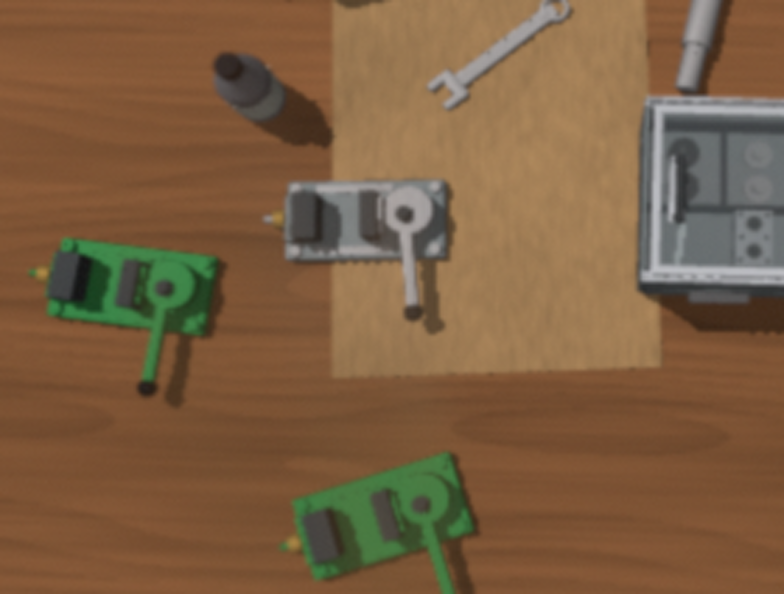

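View pics/t0b.png

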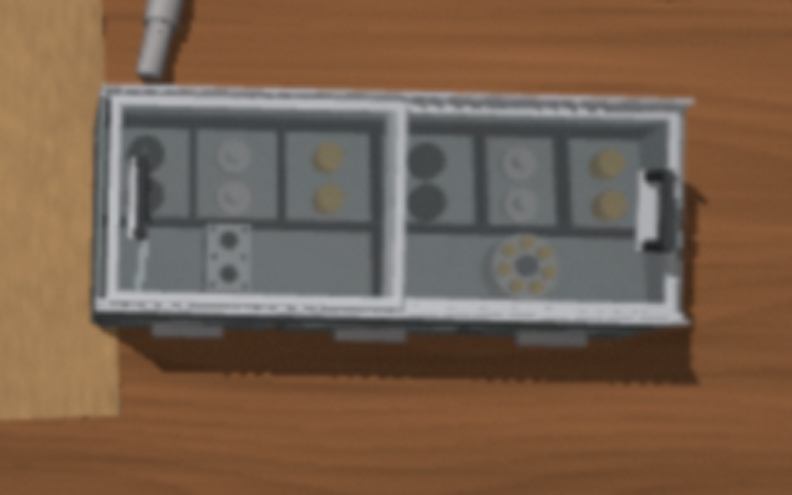

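View pics/s0b.png

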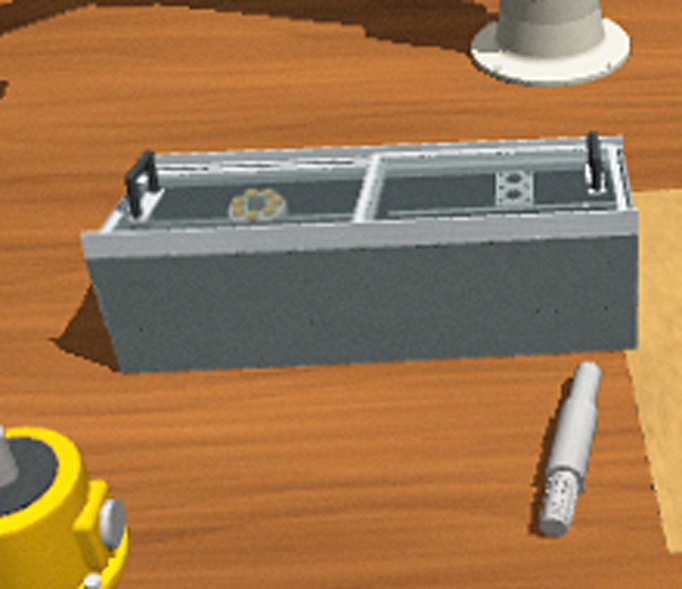

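View pics/s0a.png

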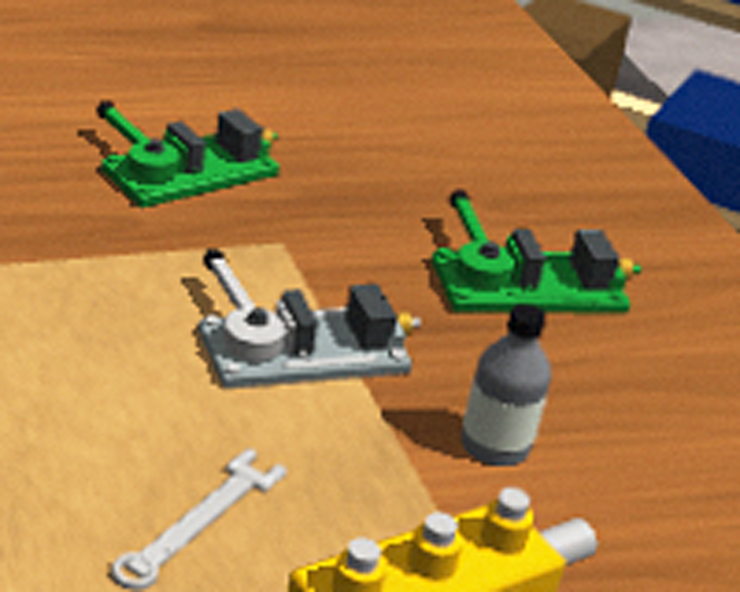

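```bash
python3 - <<'E'
from h import *
s=manip.read_camera("scene");t=manip.read_camera("top")
C={}
for n,px,z in [("BL",(300.9,166.7),155),("FL",(299.4,233.3),125),("FR",(478.5,237),125),("BR",(479.7,170.9),155),("hL",(311,200),162),("hR",(468.5,203.6),162),("block top",(339.4,218),100),("barrel",(429,221),96),
 ("pivot",(215.5,209),38),("pivot",(215.5,209),32),("ball",(217.5,244.6),32),("seat",(192,211),14),("fixjaw",(178,211),50),("green1",(111,236),50),("green2",(206,322),50),("spanner",(250,149),5),("bottle",(152,154),130)]:
    X=atz(t,px,z);C[n]=X;print(n,X.round(1),"scene px",proj(s,X).round(1))
d=(C["FL"]-C["FR"])[:2];print(np.linalg.norm(d),np.degrees(np.arctan2(-d[0],d[1])));d=(C["BL"]-C["BR"])[:2];print(np.linalg.norm(d),np.degrees(np.arctan2(-d[0],d[1])))
print(np.linalg.norm(C["BL"]-C["FL"]))
for n,a,b in [("handleL",(261,206),(311,203)),("seat",(369,241),(194,211)),("pivot",(350,236),(216,209)),]:
    print(n,*tri(s,a,t,b))
for n in ["valve_block","left_door","right_door","left_door_handle","lever","jaw","clamp"]:
    for k,p in(("s",s),("t",t)):
        print(n,k,[(np.round(d["centre"],1).tolist(),round(d["p"],2)) for d in manip.spot_in(n,p)][:4])
E
```

```text
BL [612.7  60.8 155. ] scene px [274.4 225.9]
FL [439.9  60.6 125. ] scene px [269.5 202.4]
FR [ 441.2 -413.   125. ] scene px [113.8 208.9]
BR [ 613.4 -412.6  155. ] scene px [ 95.3 233.7]
hL [522.6  33.7 162. ] scene px [262.2 206.5]
hR [ 523.1 -374.6  162. ] scene px [117.3 212.5]
block top [487.2 -48.1 100. ] scene px [234.5 219.1]
barrel [ 485.4 -292.9   96. ] scene px [152.3 223.3]
pivot [514.5 298.2  38. ] scene px [347.6 235.8]
pivot [515.5 299.1  32. ] scene px [347.8 237.5]
ball [413.1 288.3  32. ] scene px [337.2 219.6]
seat [511.  370.4  14. ] scene px [368.7 240.2]
fixjaw [504.  402.7  50. ] scene px [379.4 229.1]
green1 [428.  587.8  50. ] scene px [424.7 213.7]
green2 [200.5 306.7  50. ] scene px [330.1 184.3]
spanner [706.6 208.5   5. ] scene px [331.  288.2]
bottle [646.  464.7 130. ] scene px [420.6 233.5]
473.59312623697866 0.15394142220447526
473.3410236511277 0.08366464375597074
175.3761868259356
handleL [515.12627034  31.96997345 159.13113487] 2.847207638722975
seat [512.37579492 368.2361219   11.46685248] 6.310852146934802
pivot [515.58099903 301.15308795  37.37824139] 8.651875755068081
valve_block s [([187.1, 243.2], 0.22)]
valve_block t []
left_door s [([231.1, 218.5], 0.6)]
left_door t [([214.7, 211.0], 0.74), ([345.7, 201.3], 0.55)]
right_door s [([145.8, 221.1], 0.62)]
right_door t [([435.7, 202.0], 0.82)]
left_door_handle s [([229.4, 217.6], 0.74)]
left_door_handle t [([348.0, 203.1], 0.6)]
lever s [([346.5, 236.9], 0.69), ([317.0, 190.9], 0.69), ([408.6, 217.8], 0.67), ([360.5, 239.8], 0.44)]
lever t [([222.4, 316.7], 0.89), ([127.4, 243.5], 0.84), ([214.1, 213.1], 0.78)]
jaw s [([344.3, 236.6], 0.68), ([360.0, 237.1], 0.59)]
jaw t [([349.6, 202.2], 0.49), ([210.0, 320.6], 0.45)]
clamp s [([423.2, 223.8], 0.73), ([329.1, 193.9], 0.64), ([361.1, 241.9], 0.63)]
clamp t [([199.1, 211.8], 0.97), ([203.8, 323.9], 0.88), ([117.8, 237.3], 0.7)]
```

```bash
cat >> h.py <<'E'
def Rz(a,kind):
    # kind 'y': fingers close along world y ; 'x': along world x ; a yaw rad; sign via kind '-y','-x'
    d={'y':(0,1,0),'-y':(0,-1,0),'x':(1,0,0),'-x':(-1,0,0)}[kind]
    c,s=np.cos(a),np.sin(a); x=np.array([[c,-s,0],[s,c,0],[0,0,1]])@np.array(d,float); y=np.array([0,0,-1.]); return np.c_[x,y,np.cross(x,y)]
def st():
    s=manip.sense(); print("t",round(s["time"],2),"pos",s["position"].round(1),"F",s["contact_force"].round(1),"g",round(s["gripper_width"],3)); return s
E
python3 - <<'E'
from h import *
from scipy.optimize import least_squares
s=manip.read_camera("scene");t=manip.read_camera("top")
for n,p in [("handle",(520,33,143)),("hend",(520,-160,143)),("block",(487,-48,62)),("bench",(500,170,7)),("seat",(512,368,30)),("lev",(450,290,30)),("lev2",(515,215,30))]:
    for k in ["y","-y","x","-x"]:
        q=manip.solve_ik(p,Rz(0,k)); print(n,k,None if q is None else np.round(q,2))
# clamp fit from top crop corners at z=14
c=[(173.6,197.8),(229.6,197),(229.6,225.6),(171.8,226.3)]
X=[atz(t,a,14)[:2].round(1) for a in c];print(X)
im=t["pixels"][:,:,::-1]
cv2.imwrite("pics/t1.png",cv2.resize(im[180:260,160:245],None,fx=7,fy=7,interpolation=2))
im=s["pixels"][:,:,::-1]
cv2.imwrite("pics/s1.png",cv2.resize(im[205:260,325:400],None,fx=10,fy=10,interpolation=2))
E
```

```text
handle y [ 0.84  0.68 -1.3   1.91  0.73  1.14  0.83]
handle -y [ 0.78  0.59 -1.18  1.91  0.63  1.07 -2.23]
handle x [ 0.82  0.65 -1.26  1.91  0.7   1.12 -0.72]
handle -x [ 0.84  0.68 -1.3   1.91  0.73  1.14  2.4 ]
hend y [ 1.05  0.57 -1.06  1.86  0.57  1.06  1.34]
hend -y [ 0.85  0.45 -0.76  1.86  0.37  0.97 -1.64]
hend x [ 0.99  0.52 -0.96  1.86  0.5   1.02 -0.18]
hend -x [-0.4   0.45  0.83  1.9  -0.41  0.96 -2.53]
block y [ 0.77  0.54 -0.89  2.05  0.58  0.82  1.1 ]
block -y [ 0.71  0.51 -0.82  2.05  0.53  0.8  -1.99]
block x [ 0.76  0.54 -0.88  2.05  0.57  0.82 -0.46]
block -x [-0.67  0.54  0.89  2.09 -0.6   0.79 -2.55]
bench y [ 0.36  0.78 -0.97  1.97  0.86  0.88  0.49]
bench -y [ 0.19  0.65 -0.72  1.98  0.63  0.75 -2.48]
bench x [ 0.33  0.74 -0.92  1.97  0.81  0.84 -1.05]
bench -x [ 0.54  1.05 -1.31  1.97  1.16  1.16  1.87]
seat y [ 0.13  1.12 -1.31  1.7   1.14  1.28  0.13]
seat -y [-0.51  0.64 -0.21  1.72  0.17  0.8  -2.37]
seat x [ 0.13  1.12 -1.31  1.7   1.14  1.28 -1.44]
seat -x [ 0.13  1.12 -1.31  1.7   1.14  1.28  1.7 ]
lev y [ 0.29  1.   -1.31  1.94  1.09  1.16  0.1 ]
lev -y [-0.46  0.51 -0.21  1.97  0.16  0.68 -2.33]
lev x [ 0.29  1.   -1.31  1.94  1.09  1.16 -1.48]
lev -x [ 0.29  1.   -1.31  1.94  1.09  1.16  1.67]
lev2 y [ 0.32  0.81 -1.04  1.89  0.86  0.97  0.44]
lev2 -y [ 0.13  0.66 -0.74  1.9   0.6   0.82 -2.51]
lev2 x [ 0.44  1.03 -1.31  1.89  1.1   1.19 -1.28]
lev2 -x [ 0.44  1.03 -1.31  1.89  1.1   1.19  1.86]
[array([549.1, 427.1]), array([555.4, 262.3]), array([470.8, 258.5]), array([464.5, 426.6])]
```

View pics/t1.png

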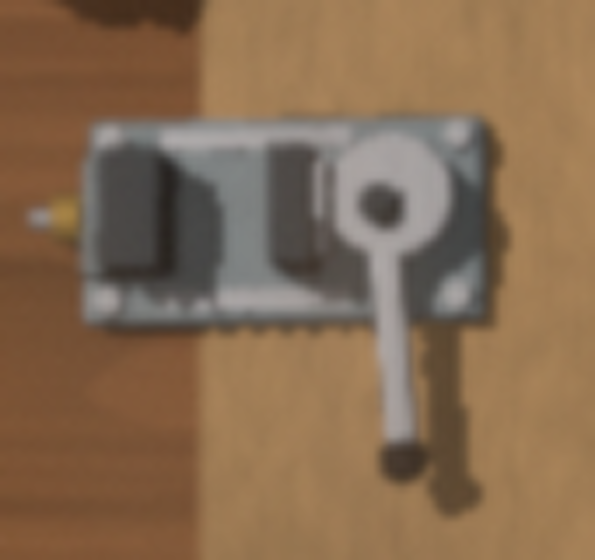

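View pics/s1.png

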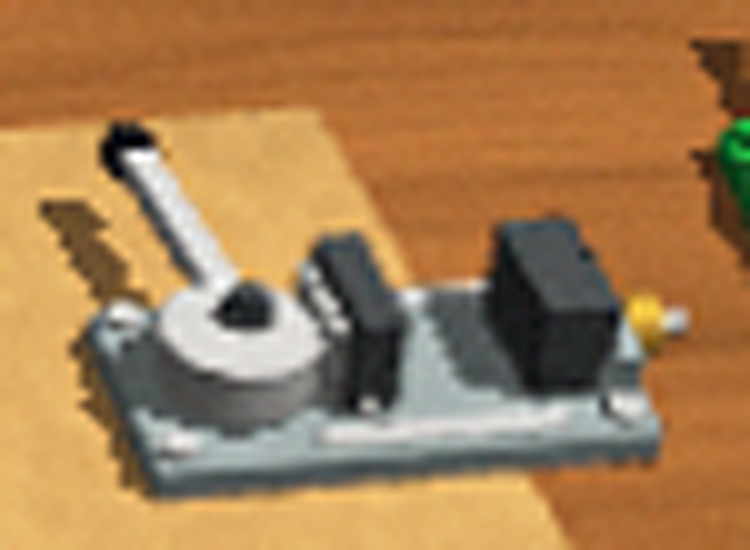

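```bash
python3 - <<'E'
from h import *
from scipy.optimize import least_squares
s=manip.read_camera("scene");t=manip.read_camera("top")
f=lambda u,v:(160+(u+.5)/7-.5,180+(v+.5)/7-.5)
g=lambda u,v:(325+(u+.5)/10-.5,205+(v+.5)/10-.5)
M=[(t,f(157,150),(25,22,50)),(t,f(155,266),(-25,22,50)),(t,f(274,146),(25,-22,50)),(t,f(272,262),(-25,-22,50)),
   (s,g(545,300),(25,22,50)),(s,g(500,226),(-25,22,50)),(s,g(405,318),(25,-22,50)),(s,g(362,235),(-25,-22,50)),
   (s,g(350,322),(25,-44,50)),(s,g(310,242),(-25,-44,50))]
def res(v,full=False):
    c,sn=np.cos(v[2]),np.sin(v[2]);r=[]
    for p,px,X in M:
        W=(v[0]+c*X[0]-sn*X[1],v[1]+sn*X[0]+c*X[1],X[2]); q=proj(p,W)-px
        if p is s:q=q-v[3:5]
        else: q=q-v[5:7]
        r.append(q)
    return np.ravel(r)
def R2(v):return np.r_[res(v),v[3:]/1.0*0.7]
o=least_squares(R2,[512,368,0,0,0,0,0]);print(o.x.round(3),"deg",np.degrees(o.x[2]));print(res(o.x).reshape(-1,2).round(2))
for a in[(92,122),(488,120)]:print(atz(t,f(*a),14).round(1))
piv=f(382,208);ball=f(402,460)
for z in(32,40,46):print(z,atz(t,piv,z).round(1))
print(atz(t,ball,32).round(1))
E
```

```text
[ 5.11262e+02  3.69120e+02  4.20000e-02 -3.52000e-01 -5.17000e-01
 -2.56000e-01 -1.66000e-01] deg 2.405022807599045
[[ 0.66 -0.55]
 [ 0.55  0.21]
 [-0.66 -0.25]
 [-0.66  0.51]
 [ 0.54  1.04]
 [-0.36 -0.64]
 [ 0.96  0.3 ]
 [ 0.27 -0.58]
 [-0.4   0.43]
 [-1.19 -0.79]]
[551.4 429.9  14. ]
[556.2 263.3  14. ]
32 [514.6 303.   32. ]
40 [513.2 301.7  40. ]
46 [512.2 300.8  46. ]
[411.2 289.6  32. ]
```

```bash
python3 - <<'E'
from h import *
R=Rz(0,'y')
st()
manip.line_to((155,-631,250),max_speed=250)
manip.move_to((520,33,215),R);st()
manip.command_gripper(0.6)
manip.line_to((520,33,146),max_speed=150);s=st()
shot("top","t2");shot("scene","s2")
E
python3 - <<'E'
import cv2
t=cv2.imread("pics/t2.png");s=cv2.imread("pics/s2.png")
a=cv2.resize(t[150:260,260:400],(400,314),interpolation=2);b=cv2.resize(s[120:260,190:330],(314,314),interpolation=2)
cv2.imwrite("pics/c2.png",cv2.hconcat([a,b]))
E
```

```text
t 2.4 pos [ 155.  -631.2  198.6] F [ 0.2 -0.3  0.7] g 0.995
t 5.43 pos [520.2  31.8 214.9] F [ 0.3 -0.9  0.1] g 1.0
t 6.47 pos [520.3  33.5 146.4] F [0.2 0.9 1.1] g 0.602
```

View pics/c2.png

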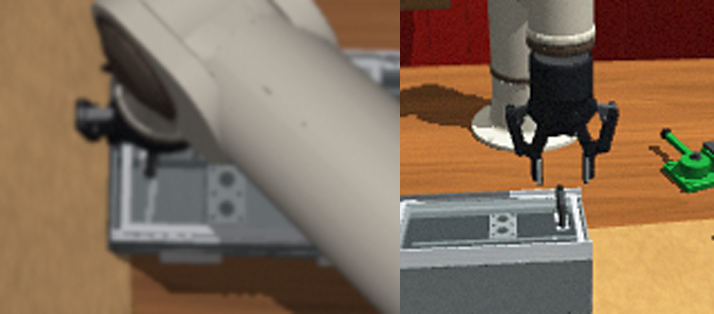

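```bash
python3 - <<'E'
from h import *
s=manip.read_camera("scene");t=manip.read_camera("top")
print(s["xyz"])
for X in[(520,33,146),(520,33,155),(520,33,167),(492,33,157),(548,33,167)]:print(X,proj(s,X).round(1),proj(t,X).round(1))
for n in ("left_door_handle",):
  for p in(s,t):print(manip.tip_of(n,p))
shot("scene","s3")
st()
E
python3 - <<'E'
import cv2
s=cv2.imread("pics/s3.png")
cv2.imwrite("pics/c3.png",cv2.resize(s[160:240,220:310],None,fx=8,fy=7,interpolation=2))
E
```

```text
[1480.21315266  -16.93233199  750.41221903]
(520, 33, 146) [262.  210.8] [310.8 202.2]
(520, 33, 155) [262.  208.1] [311.1 201.5]
(520, 33, 167) [261.9 204.5] [311.4 200.6]
(492, 33, 157) [261.4 202.5] [311. 212.]
(548, 33, 167) [262.5 209.7] [311.5 190. ]
[{'centre': [262.2, 204.4], 'p': 0.69}, {'centre': [339.4, 224.1], 'p': 0.36}]
[{'centre': [314.3, 199.6], 'p': 0.66}]
t 6.83 pos [520.4  32.9 146.5] F [ 0.1 -0.1 -1.2] g 0.605
```

View pics/c3.png

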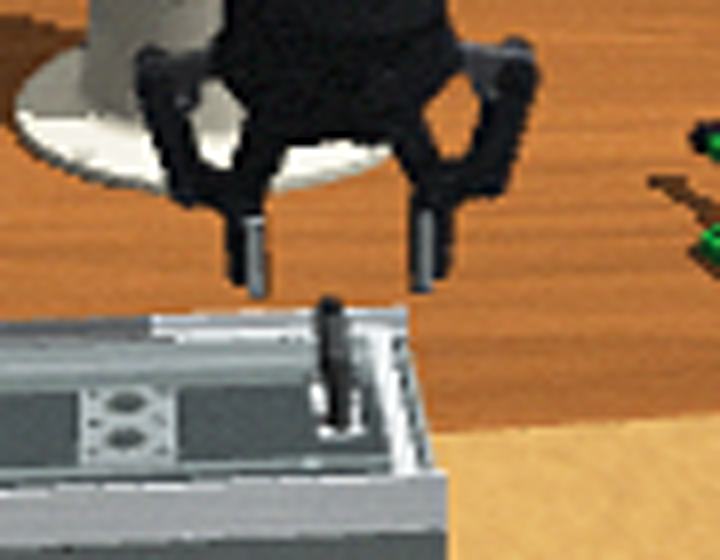

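```bash
python3 - <<'E'
from h import *
s=manip.read_camera("scene")
print(proj(s,(155,-631,198.6)),proj(s,(155,-631,211.6)))
R=Rz(0,'y'); print(manip.sense()["ee_rot"].round(3))
E
python3 - <<'E'
import cv2
s=cv2.imread("pics/s0.png")
cv2.imwrite("pics/c0.png",cv2.resize(s[80:160,20:110],None,fx=6,fy=6,interpolation=2))
E
```

```text
[ 69.97651009 151.49222884] [ 69.08558516 148.12020919]
[[ 0.     0.001 -1.   ]
 [ 1.    -0.     0.   ]
 [-0.    -1.    -0.001]]
```

View pics/c0.png

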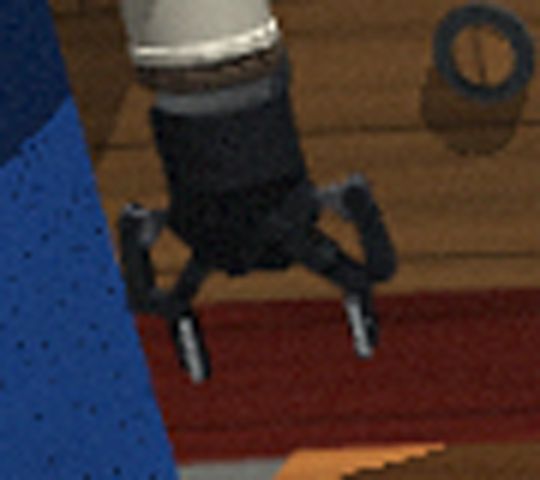

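```bash
python3 - <<'E'
from h import *
manip.line_to((520,33,200),max_speed=200)
manip.command_gripper(0);x=st()
s=shot("scene","s4");t=shot("top","t4")
print(proj(s,x["position"]))
E
python3 - <<'E'
import cv2
s=cv2.imread("pics/s4.png")
cv2.imwrite("pics/c4.png",cv2.resize(s[150:230,220:310],None,fx=8,fy=7,interpolation=2))
E
```

```text
t 7.83 pos [519.9  33.  199.8] F [-0.4 -0.   0.5] g -0.001
[261.80234112 194.52436428]
```

View pics/c4.png

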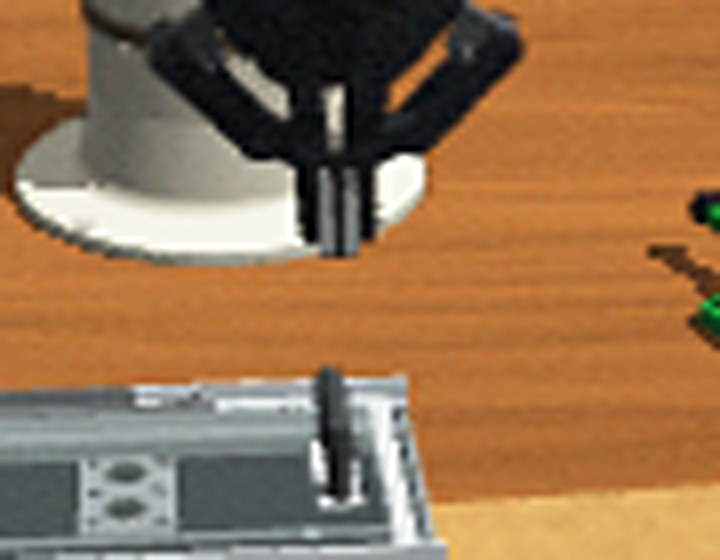

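```bash
python3 - <<'E'
from h import *
print(manip.hold_point_z)
s=manip.read_camera("scene");t=manip.read_camera("top");print(proj(s,(0,0,0)),proj(t,(0,0,0)),proj(t,(0,0,300)))
manip.command_gripper(0.5)
manip.line_to((520,33,150),max_speed=200)
f0=st()["contact_force"][2]
for z in range(146,117,-4):
    manip.line_to((520,33,z),max_speed=80)
    f=manip.sense()["contact_force"];print(z,f.round(1))
    if f[2]-f0>4: break
st();shot("scene","s5")
E
python3 - <<'E'
import cv2
s=cv2.imread("pics/s5.png")
cv2.imwrite("pics/c5.png",cv2.resize(s[150:230,220:310],None,fx=8,fy=7,interpolation=2))
E
```

```text
18.700000000000003
[247.18974928 174.64535324] [316.62783648 398.02800203] [329.04186121 435.59791822]
t 8.91 pos [519.5  33.3 149.9] F [1.2 0.2 0.9] g 0.499
146 [-0.3  1.4 -0. ]
142 [-0.9  0.9 -0. ]
138 [-0.1  0.4  0.3]
134 [-0.2  0.6 -1.3]
130 [ 0.6  0.5 -0.2]
126 [ 0.4 -0.3  0.8]
122 [0.7 0.  0. ]
118 [ 0.1 -0.3  0.1]
t 10.91 pos [519.8  33.  117.7] F [ 0.1 -0.3  0.1] g 0.5
```

View pics/c5.png

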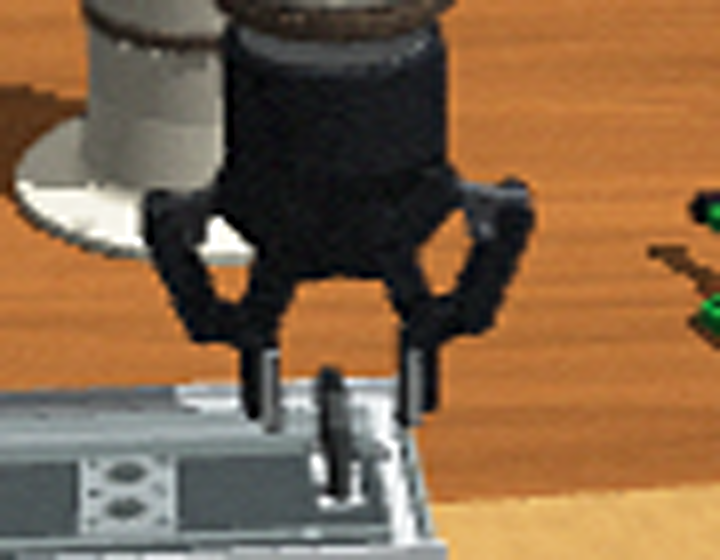

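```bash
python3 - <<'E'
from h import *
t=shot("top","t5");print(proj(t,(520,33,118)),proj(t,(520,33,150)))
im=t["pixels"][:,:,::-1];cv2.imwrite("pics/c6.png",cv2.resize(im[140:260,260:400],None,fx=5.5,fy=5,interpolation=2))
E
```

```text
[310.04984931 204.1415106 ] [310.91602112 201.86455657]
```

View pics/c6.png

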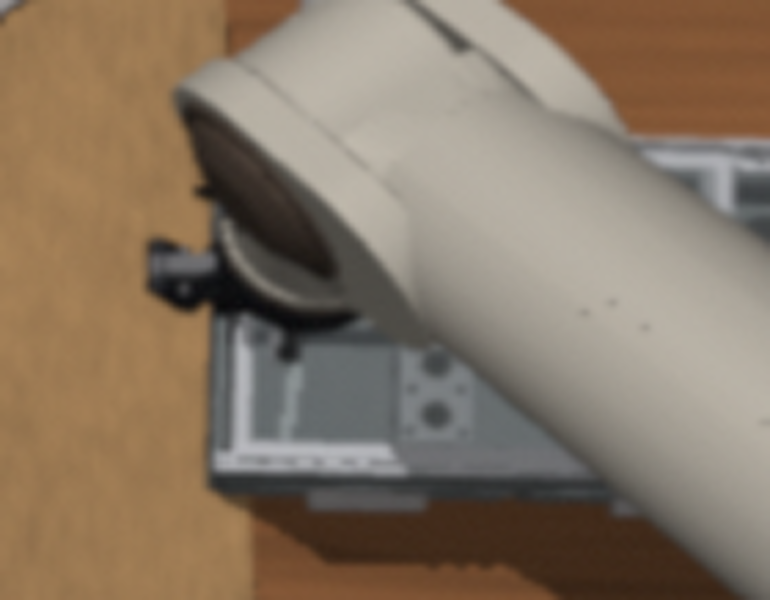

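```bash
python3 - <<'E'
from h import *
t=manip.read_camera("top");s=manip.read_camera("scene")
for z in(170,190,210,230):print(z,atz(t,(292.7,194),z).round(1))
# knuckle in scene: c5 (515,190) 
print(tri(s,(220+515/8,150+200/7),t,(292.0,193.5)))
E
```

```text
170 [535.5  81.4 170. ]
190 [531.2  81.9 190. ]
210 [526.9  82.5 210. ]
230 [522.7  83.  230. ]
(array([520.51940037,  90.39465387, 248.38953781]), np.float64(10.5258399145423))
```

```bash
python3 - <<'E'
from h import *
manip.command_gripper(0);a=st()
shot("scene","s7")
if 0.05<a["gripper_width"]<0.25:
    p=a["position"]
    manip.line_to((520,p[1]-170,p[2]),max_speed=120);st()
    shot("scene","s8")
E
```

```text
t 11.53 pos [520.   32.6 118.2] F [-2.4 -2.1  3.3] g 0.087
t 13.14 pos [ 520.  -138.   118.2] F [ 0.7 -3.   4. ] g 0.087
```

View pics/s8.png

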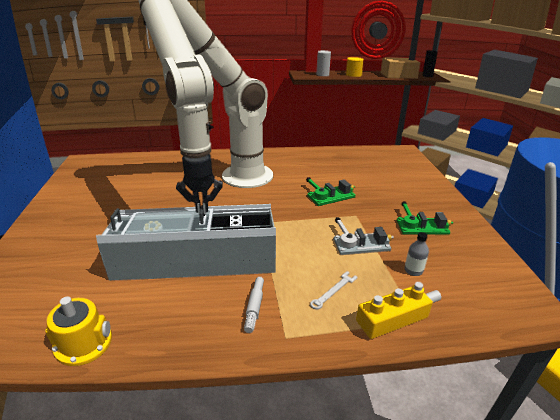

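```bash
python3 - <<'E'
from h import *
y=-138
while y>-172:
    y-= 6 if y>-150 else 2
    manip.line_to((520,y,118.2),max_speed=60)
    a=manip.sense();f=a["contact_force"];print(y,a["position"].round(1),f.round(1))
    if abs(f[1])>12: break
manip.command_gripper(0.45);st()
manip.line_to((520,a["position"][1],200),max_speed=250);st()
s=shot("scene","s9");t=shot("top","t9")
for n in["valve_block_centre","left_door_handle"]:
  for p in(s,t):print(n,[(np.round(d["centre"],1).tolist(),round(d["p"],2)) for d in manip.tip_of(n,p)][:3])
cv2.imwrite("pics/c9.png",cv2.hconcat([cv2.resize(p["pixels"][r[0]:r[0]+80,r[1]:r[1]+100,::-1],None,fx=4,fy=5,interpolation=2) for p,r in((s,(190,190)),(t,(170,290)))]))
E
```

```text
-144 [ 520.1 -144.2  118.2] [ 0.9 -0.1  3. ]
-150 [ 520.  -150.6  118.2] [ 1.4 -0.8  3.9]
-152 [ 520.  -152.   118.2] [1.1 0.9 3.2]
-154 [ 520.  -154.   118.2] [0.7 1.4 3.2]
-156 [ 520.  -156.2  118.2] [0.9 1.6 3. ]
-158 [ 520.  -156.4  118.2] [0.9 4.6 2.1]
-160 [ 520.  -156.4  118.2] [-0.1  9.1  1.6]
-162 [ 520.  -156.3  118.2] [ 0.7 12.5  2. ]
t 15.6 pos [ 519.7 -163.1  118. ] F [0.4 0.2 0.3] g 0.45
t 16.07 pos [ 520.3 -156.9  200.9] F [-0.3 -0.4 -0.9] g 0.453
valve_block_centre [([237.4, 222.0], 0.71)]
valve_block_centre [([342.9, 217.8], 0.52)]
left_door_handle [([195.8, 209.4], 0.76), ([116.5, 211.9], 0.33)]
left_door_handle [([384.8, 203.1], 0.85)]
```

View pics/c9.png

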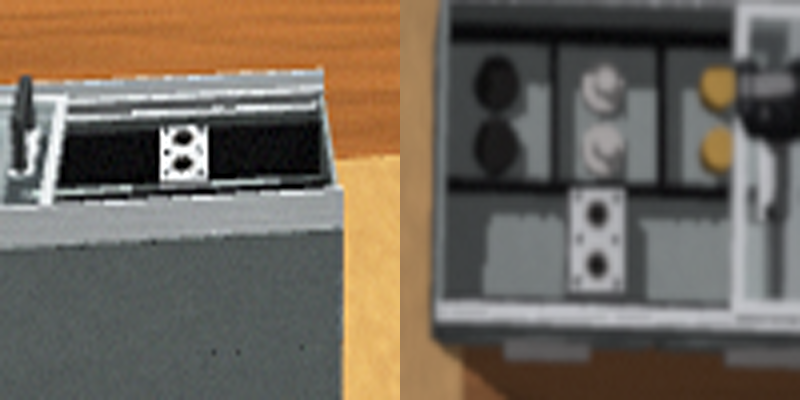

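```bash
python3 - <<'E'
from h import *
s=manip.read_camera("scene");t=manip.read_camera("top")
print(tri(s,(236,220.6),t,(339.2,217.6)))
R=Rz(0,'y')
manip.command_gripper(0.8)
manip.move_to((487,-47.5,150),R)
manip.line_to((487,-47.5,60),max_speed=200);st()
manip.line_to((487,-47.5,38),max_speed=60);st()
shot("scene","s10")
E
python3 - <<'E'
import cv2
s=cv2.imread("pics/s10.png")
cv2.imwrite("pics/c10.png",cv2.resize(s[150:240,190:290],None,fx=7,fy=6.5,interpolation=2))
E
```

```text
(array([489.00327503, -45.94691642,  95.89426899]), np.float64(4.389231825285619))
t 18.04 pos [487.9 -47.7  60.6] F [0.8 0.1 0. ] g 0.797
t 18.56 pos [486.8 -47.3  37.8] F [ 0.8  0.9 -0.2] g 0.798
```

View pics/c10.png

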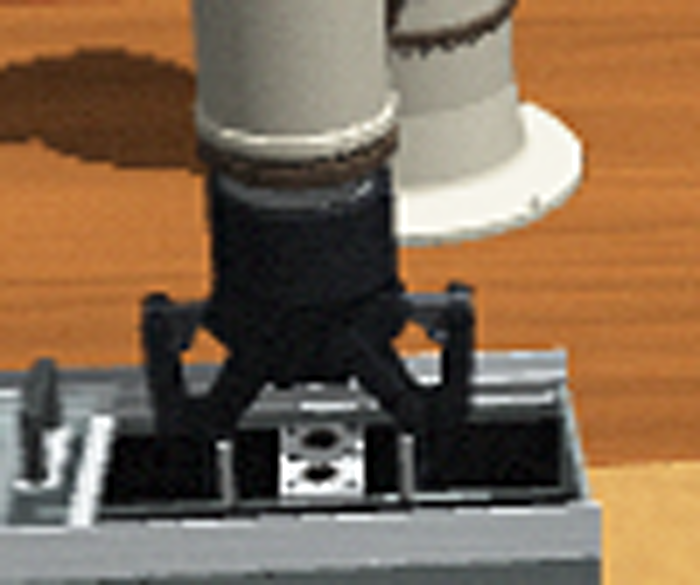

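```bash
python3 - <<'E'
from h import *
manip.line_to((487,-46,38),max_speed=40)
manip.command_gripper(0);a=st()
if 0.3<a["gripper_width"]<0.55:
    manip.line_to((487,-46,60),max_speed=60);st()
    manip.line_to((487,-46,165),max_speed=200);st()
    shot("scene","s11")
E
python3 - <<'E'
import cv2
s=cv2.imread("pics/s11.png")
cv2.imwrite("pics/c11.png",cv2.resize(s[120:240,170:290],None,fx=5,fy=5,interpolation=2))
E
```

```text
t 19.25 pos [487.2 -45.9  38.3] F [-1.6 -0.4  5.1] g 0.412
t 19.77 pos [487.1 -46.3  60.3] F [-0.9 -0.7 -2.8] g 0.415
t 20.44 pos [486.1 -46.6 164. ] F [ 0.1 -0.6 -3.6] g 0.409
```

View pics/c11.png

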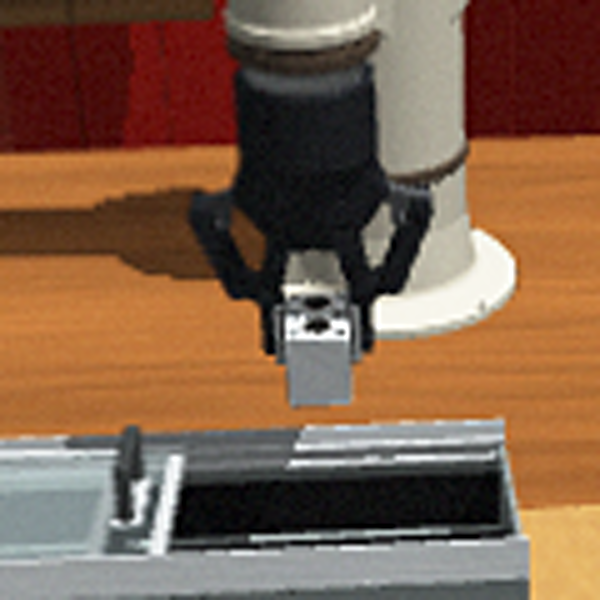

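```bash
python3 - <<'E'
from h import *
R=Rz(0,'y')
manip.move_to((500,170,90),R);st()
manip.line_to((500,170,-6),max_speed=150)
f0=st()["contact_force"][2]
z=-6
while z>-26:
    z-=1.5; manip.line_to((500,170,z),max_speed=50)
    a=manip.sense(); 
    if a["contact_force"][2]-f0>4: break
print(z);st()
manip.command_gripper(0.75);st()
E
```

```text
t 21.41 pos [500.  168.6  89.4] F [ 0.3 -0.8 -3. ] g 0.416
t 22.2 pos [500.7 170.1  -5.3] F [ 0.9 -0.9 -2.8] g 0.405
-18.0
t 24.2 pos [500.3 170.1 -17.7] F [-1.2 -0.2  1.6] g 0.413
t 24.59 pos [500.1 170.1 -18. ] F [ 0.2  0.6 -0.3] g 0.75
```

```bash
python3 - <<'E'
from h import *
R=Rz(0,'x')
manip.line_to((500,170,50),max_speed=200)
manip.move_to((500,170,50),R); manip.command_gripper(1.0);st()
s=shot("scene","s12");t=shot("top","t12")
cv2.imwrite("pics/c12.png",cv2.hconcat([cv2.resize(p["pixels"][r[0]:r[0]+100,r[1]:r[1]+80,::-1],None,fx=5,fy=5,interpolation=2) for p,r in((s,(170,270)),(t,(150,230)))]))
for n in["valve_block_centre"]:
  for p in(s,t):print(n,[(np.round(d["centre"],1).tolist(),round(d["p"],2)) for d in manip.tip_of(n,p)][:3])
print(proj(s,(500,170,45)),proj(t,(500,170,45)))
E
```

```text
t 26.66 pos [500.  170.   49.9] F [-0.6  0.6 -0.1] g 0.997
valve_block_centre [([305.7, 239.7], 0.57)]
valve_block_centre [([215.4, 207.3], 0.46)]
[306.30762193 233.21788018] [259.91795222 214.67268718]
```

View pics/c12.png

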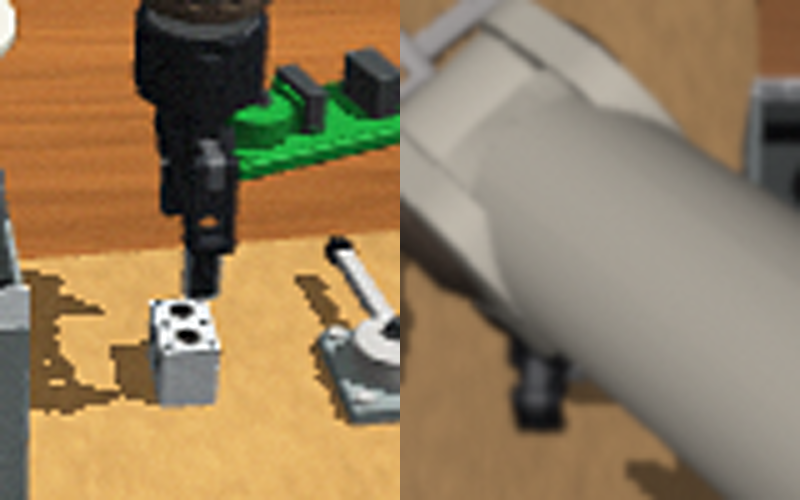

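```bash
python3 - <<'E'
from h import *
s=manip.read_camera("scene")
X=atz(s,(306.2,234.3),45);print(X)
manip.line_to((503,170,50),max_speed=100)
manip.line_to((503,170,10),max_speed=150);st()
manip.line_to((503,170,-11),max_speed=60);a=st()
shot("scene","s13")
E
python3 - <<'E'
import cv2
s=cv2.imread("pics/s13.png")
cv2.imwrite("pics/c13.png",cv2.resize(s[170:270,260:360],None,fx=6,fy=6,interpolation=2))
E
```

```text
[505.66572121 168.78911383  45.        ]
t 27.57 pos [502.3 170.1   9.6] F [ 0.5  0.4 -0. ] g 0.997
t 28.07 pos [502.7 170.  -11.3] F [ 0.3  0.6 -0.2] g 1.003
```

View pics/c13.png

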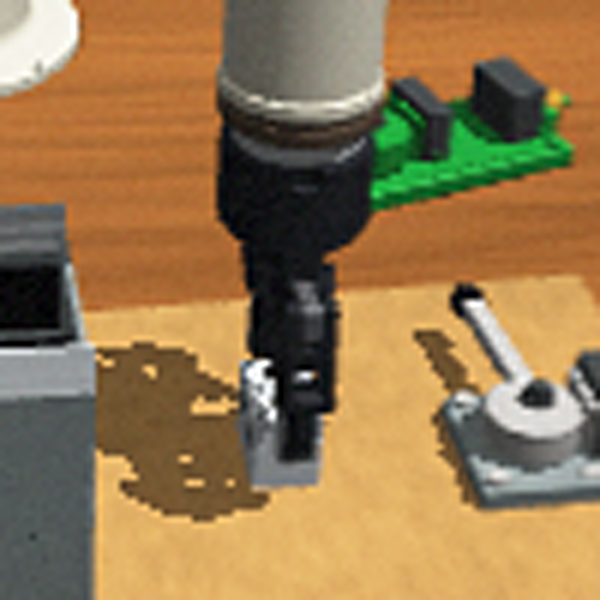

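```bash
python3 - <<'E'
from h import *
s=manip.read_camera("scene")
for X in[(546,170,35),(546,170,65),(531,170,1),(531,170,45),(531,152,1),(531,188,1)]:print(X,proj(s,X).round(2))
print(manip.sense()["ee_rot"].round(4))
im=s["pixels"][:,:,::-1];cv2.imwrite("pics/c14.png",cv2.resize(im[220:260,290:330],None,fx=15,fy=15,interpolation=2))
E
```

```text
(546, 170, 35) [308.48 244.77]
(546, 170, 65) [309.01 236.68]
(531, 170, 1) [307.13 250.64]
(531, 170, 45) [307.87 239.14]
(531, 152, 1) [301.36 250.94]
(531, 188, 1) [312.88 250.34]
[[ 1.e+00  2.e-04 -1.e-04]
 [ 1.e-04  1.e-04  1.e+00]
 [ 2.e-04 -1.e+00  1.e-04]]
```

View pics/c14.png

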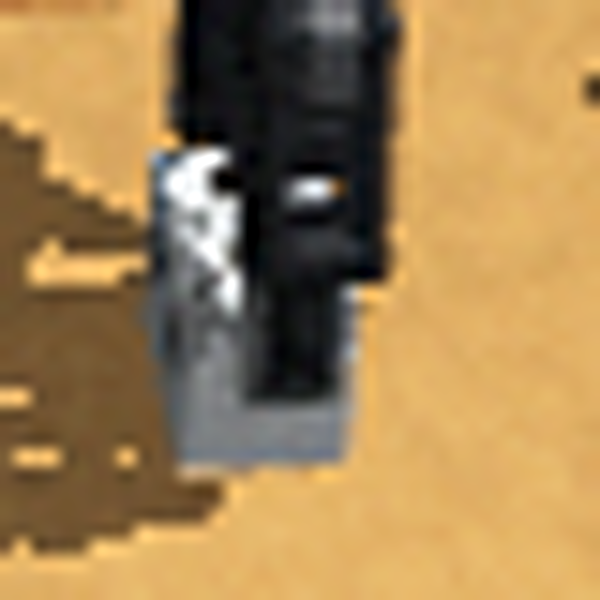

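```bash
python3 - <<'E'
from h import *
manip.command_gripper(0);a=st()
if 0.55<a["gripper_width"]<0.78:
    manip.line_to((503,170,80),max_speed=150);st()
    manip.move_to((511,369,90),Rz(0.037,'x'));st()
    manip.line_to((511,369,60),max_speed=150);manip.wait(0.2);st()
    s=shot("scene","s15");t=shot("top","t15")
    cv2.imwrite("pics/c15.png",cv2.hconcat([cv2.resize(p["pixels"][r[0]:r[0]+75,r[1]:r[1]+60,::-1],None,fx=6.6,fy=6.6,interpolation=2) for p,r in((s,(185,338)),(t,(180,160)))]))
E
```

```text
t 28.57 pos [502.8 170.1 -10.5] F [-2.  -0.7  6.3] g 0.641
t 29.32 pos [502.4 169.4  79.3] F [ 0.1  0.6 -3. ] g 0.638
t 30.14 pos [510.1 368.5  88.5] F [ 1.2 -0.4 -4.2] g 0.637
t 30.69 pos [511.8 369.2  61. ] F [ 0.3  0.1 -2.6] g 0.643
```

View pics/c15.png

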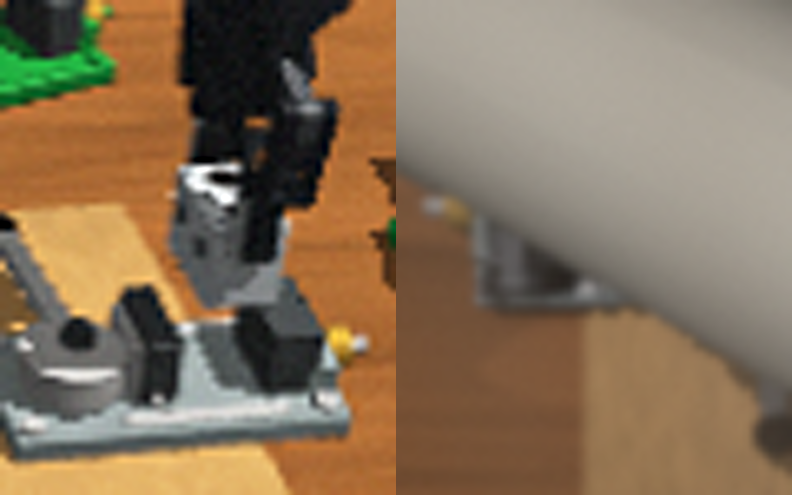

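```bash
python3 - <<'E'
from h import *
s=manip.read_camera("scene")
im=s["pixels"][:,:,::-1];cv2.imwrite("pics/c16.png",cv2.resize(im[200:255,345:400],None,fx=11,fy=11,interpolation=2))
p=manip.sense()["position"];print(p)
c,sn=np.cos(.037),np.sin(.037)
for a in[(28,-18,0),(28,18,0),(28,-18,44),(-28,-18,44),(-28,-18,0)]:
    X=(p[0]+c*a[0]-sn*a[1],p[1]+sn*a[0]+c*a[1],p[2]+12+a[2]);q=proj(s,X);print(a,q.round(2),"crop",((q-[345,200]+.5)*11-.5).round())
p=(511,369)
for a in [(25,22,50),(-25,22,50),(25,-22,50),(-25,-22,50)]:
    X=(p[0]+c*a[0]-sn*a[1],p[1]+sn*a[0]+c*a[1],a[2]);q=proj(s,X);print(a,q.round(2),"crop",((q-[345,200]+.5)*11-.5).round())
E
```

```text
[511.41879195 369.25260188  60.76560743]
(28, -18, 0) [368.22 230.52] crop [260. 341.]
(28, 18, 0) [379.48 229.7 ] crop [384. 332.]
(28, -18, 44) [370.21 218.36] crop [282. 207.]
(-28, -18, 44) [364.36 208.47] crop [218.  98.]
(-28, -18, 0) [362.57 220.36] crop [198. 229.]
(25, 22, 50) [379.15 235.05] crop [381. 391.]
(-25, 22, 50) [373.83 225.96] crop [322. 291.]
(25, -22, 50) [365.55 236.07] crop [231. 402.]
(-25, -22, 50) [360.63 226.89] crop [177. 301.]
```

View pics/c16.png

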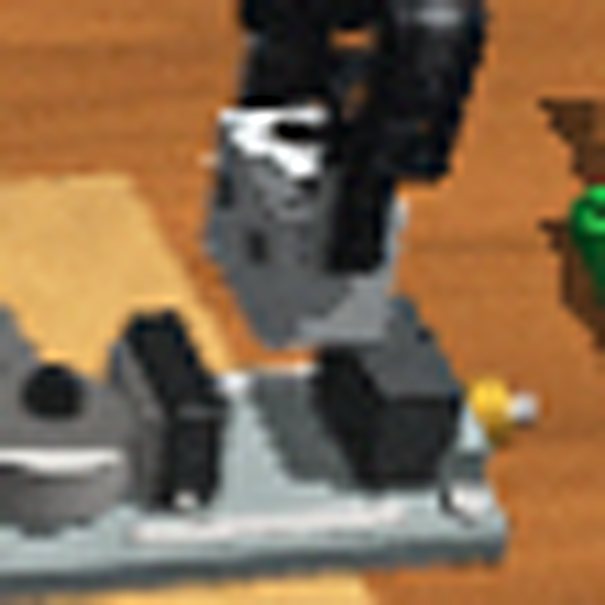

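```bash
python3 - <<'E'
from h import *
manip.line_to((511,367,43),max_speed=100);manip.wait(0.15)
s=manip.read_camera("scene")
im=s["pixels"][:,:,::-1];cv2.imwrite("pics/c17.png",cv2.resize(im[205:255,350:400],None,fx=12,fy=12,interpolation=2))
t=shot("top","t17");im=t["pixels"][:,:,::-1];cv2.imwrite("pics/c18.png",cv2.resize(im[185:235,160:210],None,fx=12,fy=12,interpolation=2))
st()
E
```

```text
t 31.42 pos [511.2 367.3  43.3] F [ 0.1 -0.1 -3. ] g 0.637
```

View pics/c17.png

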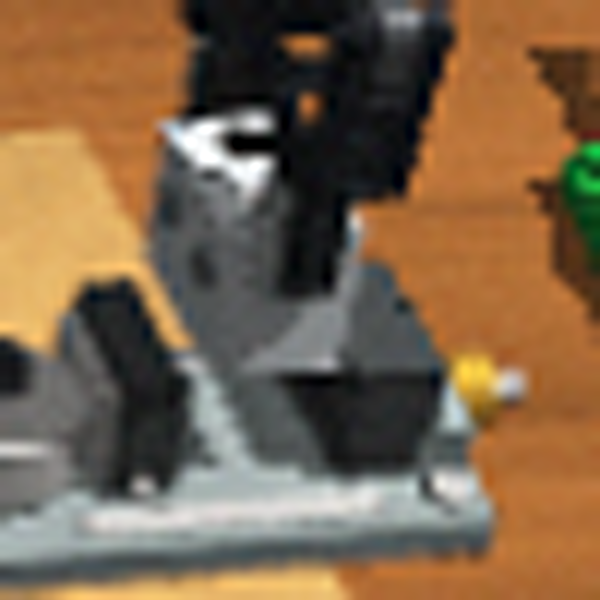

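View pics/c18.png

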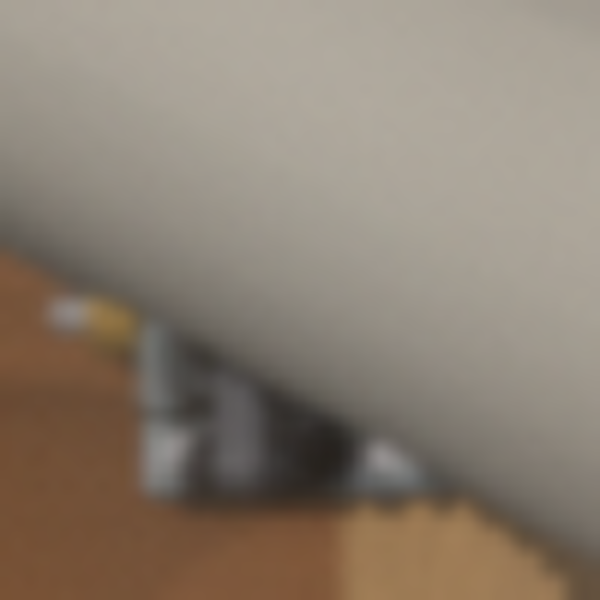

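```bash
python3 - <<'E'
from h import *
s=manip.read_camera("scene")
im=s["pixels"][:,:,::-1][208:248,352:392].astype(float)
im=(255*(im/255)**0.5).astype(np.uint8);im=cv2.resize(im,None,fx=15,fy=15,interpolation=cv2.INTER_CUBIC)
p=manip.sense()["position"];c,sn=np.cos(.037),np.sin(.037)
def dr(o,a,b,dz,col):
    q=[]
    for A in(a,b):
        X=(o[0]+c*A[0]-sn*A[1],o[1]+sn*A[0]+c*A[1],dz+A[2]);u=(proj(s,X)-[352,208]+.5)*15-.5;q.append(tuple(int(v) for v in u))
    cv2.line(im,q[0],q[1],col,1)
o=im.copy()
P=[(28,-18),(28,18),(-28,18),(-28,-18)]
for i in range(4):
    for z in(0,44):dr(p,(*P[i],z),(*P[(i+1)%4],z),p[2]+12,(0,0,255))
    dr(p,(*P[i],0),(*P[i],44),p[2]+12,(0,0,255))
for x,y in((22,40),(-44,-22)):
    J=[(25,x),(25,y),(-25,y),(-25,x)]
    for i in range(4):dr((511,369),(*J[i],50),(*J[(i+1)%4],50),0,(0,255,255));dr((511,369),(*J[i],14),(*J[i],50),0,(0,255,255))
cv2.imwrite("pics/c19.png",im);cv2.imwrite("pics/c20.png",o)
E
```

```text
(no output)
```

View pics/c19.png

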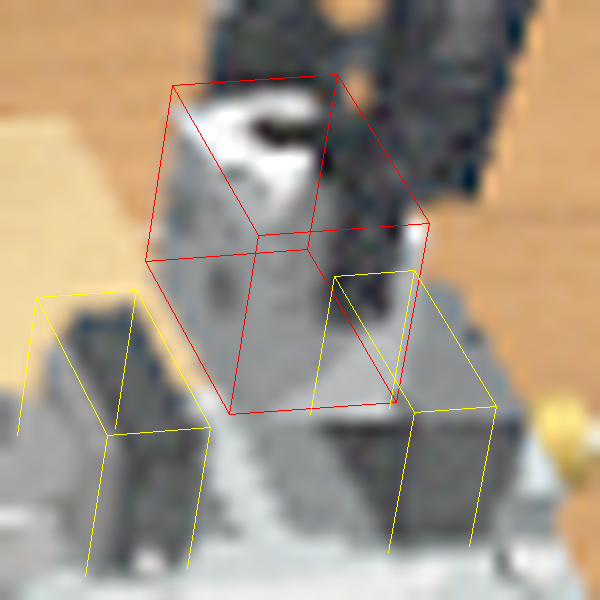

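View pics/c20.png

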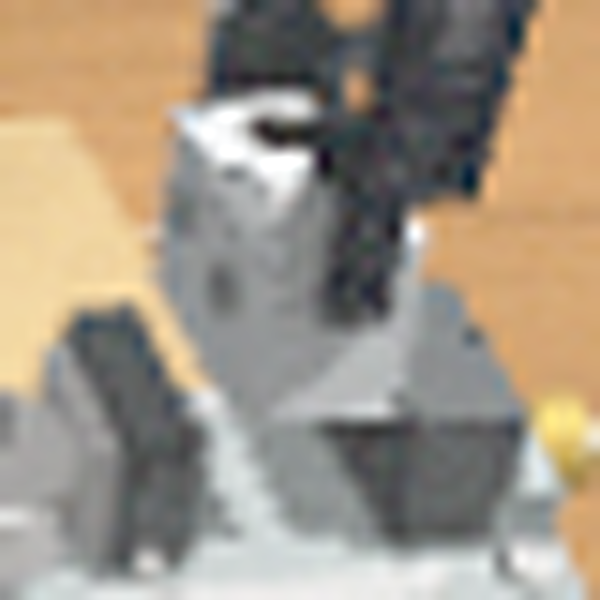

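```bash
python3 - <<'E'
from h import *
manip.line_to((510.5,366.2,43),max_speed=60)
f0=st()["contact_force"]
z=43
while z>0:
    z-=4 if z>8 else 1.5
    manip.line_to((510.5,366.2,z),max_speed=60)
    f=manip.sense()["contact_force"]-f0;print(round(z,1),f.round(1))
    if f[2]>4 or abs(f[1])>6: break
st()
shot("scene","s21")
s=cv2.imread("pics/s21.png");im=s[208:248,352:392].astype(float)
im=(255*(im/255)**0.5).astype(np.uint8);cv2.imwrite("pics/c21.png",cv2.resize(im,None,fx=15,fy=15,interpolation=cv2.INTER_CUBIC))
E
```

```text
t 31.72 pos [510.6 366.1  43.1] F [-0.   0.1 -3.4] g 0.641
39 [-0.4 -0.2  0.2]
35 [ 0.3 -0.5  0.7]
31 [ 0.  -0.8  1.2]
27 [ 0.4 -0.6  1.2]
23 [0.8 0.9 0. ]
19 [-0.2 -0.1  0.7]
15 [-0.3  0.2  0.4]
11 [0.6 0.3 0.4]
7 [-0.2 -0.3 -0.2]
5.5 [-0.9  0.1  1.2]
4.0 [ 0.4 -0.2  0.1]
2.5 [-1.1 -2.4  8.7]
t 34.72 pos [510.7 366.3   3.6] F [-1.1 -2.2  5.3] g 0.642
```

View pics/c21.png

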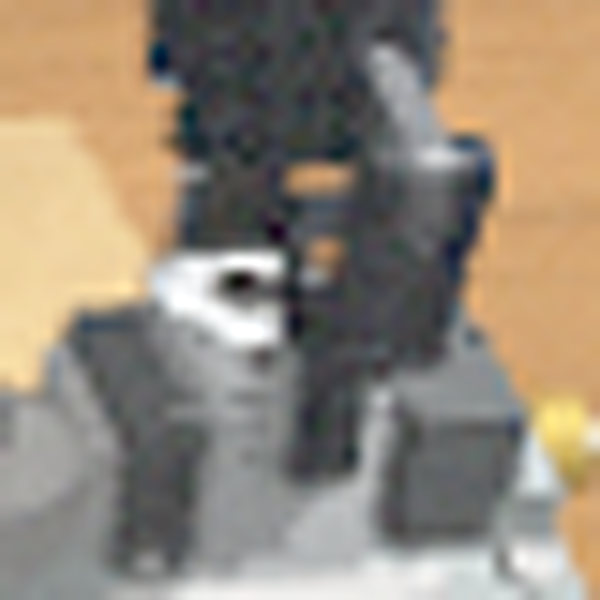

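```bash
python3 - <<'E'
from h import *
manip.command_gripper(0.9);st()
manip.line_to((510.5,366.2,90),max_speed=180)
manip.move_to((450,215,70),Rz(0.037,'x'));manip.command_gripper(0.0);st()
s=shot("scene","s22");t=shot("top","t22")
a=s["pixels"][205:255,335:395,::-1];b=t["pixels"][175:255,160:240,::-1]
cv2.imwrite("pics/c22.png",cv2.hconcat([cv2.resize(a,(480,400),interpolation=2),cv2.resize(b,(320,400),interpolation=2)]))
E
```

```text
t 35.12 pos [510.7 366.4   2.6] F [ 0.4  0.4 -0.7] g 0.9
t 37.16 pos [450.  215.1  70. ] F [ 0.6 -0.3 -0.3] g -0.002
```

View pics/c22.png

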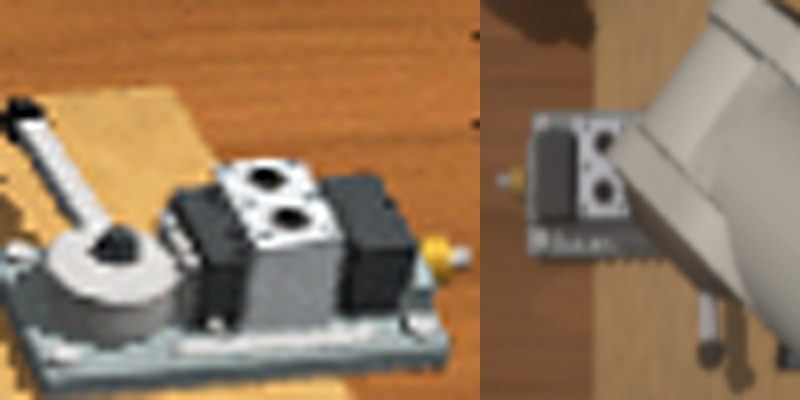

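```bash
cat > lev.py <<'E'
from h import *
piv=np.array([513.4,302.]);r=72.
def fp(phi,extra=0):
    u=np.array([-np.cos(phi),-np.sin(phi)]);n=np.array([np.sin(phi),-np.cos(phi)])
    d=11*abs(n[1])+14*abs(n[0])+6+extra
    return piv+r*u-n*d,n
E
python3 - <<'E'
from lev import *
R=Rz(0,'x')
for ph in(.1,.8,1.6):
    q,_=fp(ph);q=manip.solve_ik((*q,-4),R);print(None if q is None else q.round(2))
p,_=fp(0.12,15);print(p)
manip.move_to((*p,60),R);manip.line_to((*p,-4),max_speed=150);f0=st()["contact_force"]
shot("scene","s23")
for ph in np.arange(0.12,0.5,0.1):
    p,n=fp(ph);manip.line_to((*p,-4),max_speed=90)
    f=manip.sense()["contact_force"]-f0;print(round(ph,2),f.round(1),(f[:2]@n).round(1))
    if np.linalg.norm(f)>20:break
s=shot("scene","s24");t=shot("top","t24")
a=s["pixels"][180:280,290:410,::-1];b=t["pixels"][175:275,160:260,::-1]
cv2.imwrite("pics/c24.png",cv2.hconcat([cv2.resize(a,(480,400),interpolation=2),cv2.resize(b,(320,320),interpolation=2).copy() if 0 else cv2.resize(b,(320,400),interpolation=2)]))
E
```

```text
[-0.17  0.66 -0.64  1.95  0.59  0.72 -1.16]
[-0.08  0.63 -0.64  2.    0.58  0.69 -1.09]
[ 0.01  0.66 -0.63  1.94  0.58  0.72 -0.97]
[437.89582324 326.73597967]
t 38.36 pos [438.3 326.2  -3.8] F [0.2 0.5 0.5] g 0.001
0.12 [ 0.5 -0.1 -0.5] 0.2
0.22 [1.3 0.6 0.5] -0.3
0.32 [0.2 2.2 0.8] -2.0
0.42 [-0.1  1.1 -0.7] -1.0
```

View pics/c24.png

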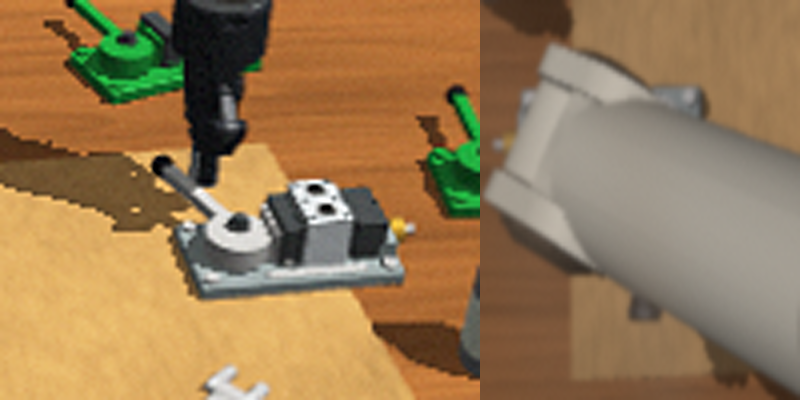

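```bash
python3 - <<'E'
from lev import *
f0=np.array([.2,.5,.3])
ph=.42
while ph<1.68:
    ph+=0.12 if ph<1.2 else 0.05
    p,n=fp(ph);manip.line_to((*p,-4),max_speed=90)
    a=manip.sense();f=a["contact_force"]-f0;print(round(ph,2),a["position"].round(1),f.round(1),(f[:2]@n).round(1))
    if np.linalg.norm(f)>32:break
s=shot("scene","s25");t=shot("top","t25");st()
a=s["pixels"][180:280,290:410,::-1];b=t["pixels"][175:275,160:260,::-1]
cv2.imwrite("pics/c25.png",cv2.hconcat([cv2.resize(a,(480,400),interpolation=2),cv2.resize(b,(320,400),interpolation=2)]))
E
```

```text
0.54 [439.8 283.8  -4.2] [-0.8  0.4  0.5] -0.8
0.66 [442.1 275.5  -4.2] [ 0.4 -0.1 -0.1] 0.3
0.78 [445.5 267.9  -4.1] [-0.7  0.2  0.2] -0.7
0.9 [450.  260.1  -4. ] [0.  1.4 0.1] -0.8
1.02 [455.4 252.6  -4.1] [-1.   0.3  1.2] -1.0
1.14 [462.  245.8  -4.2] [-0.3  0.5  0.9] -0.5
1.26 [469.6 239.9  -4.2] [-0.1 -0.7 -1. ] 0.1
1.31 [472.9 238.1  -4.1] [-2.2  1.4 -0.4] -2.5
1.36 [476.8 236.1  -4. ] [-2.1  2.1  0.4] -2.5
1.41 [480.8 234.2  -4. ] [-1.9  1.9 -0.7] -2.2
1.46 [484.7 232.5  -4. ] [-1.5  1.5  0.9] -1.7
1.51 [488.7 231.2  -4. ] [-1.5  1.   0.7] -1.5
1.56 [492.5 230.1  -4. ] [-2.3  1.7  1.4] -2.3
1.61 [492.8 230.   -4.2] [-9.9  2.3  6.6] -9.8
1.66 [493.  230.   -4.4] [-15.6   3.8  10.9] -15.2
1.71 [493.2 229.9  -4.5] [-23.3   3.3  17.4] -22.6
t 43.69 pos [493.2 229.9  -4.5] F [-22.6   4.   17.8] g 0.0
```

View pics/c25.png

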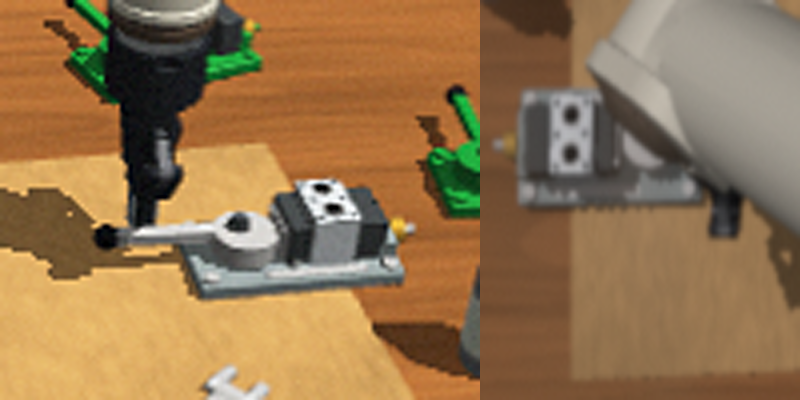

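```bash
python3 - <<'E'
from h import *
manip.line_to((470,230,-4),max_speed=120)
manip.line_to((470,230,150),max_speed=200)
manip.move_to((420,-60,260),Rz(0,'x'));st()
s=shot("scene","s26");t=shot("top","t26")
a=s["pixels"][195:265,310:410,::-1];b=t["pixels"][175:255,150:260,::-1]
cv2.imwrite("pics/c26.png",cv2.vconcat([cv2.resize(a,(560,300),interpolation=2),cv2.resize(b,(560,300*1),interpolation=2)]))
for n in["lever_end","valve_block_centre","lever_pivot"]:
  for p in(s,t):print(n,[(np.round(d["centre"],1).tolist(),round(d["p"],2)) for d in manip.tip_of(n,p)][:4])
E
```

```text
t 46.23 pos [420.  -59.1 259.5] F [ 0.5  0.8 -0.5] g -0.001
lever_end [([322.7, 240.8], 0.89), ([405.4, 203.6], 0.76), ([416.1, 272.0], 0.63), ([309.7, 180.3], 0.6)]
lever_end [([244.7, 212.1], 0.84), ([227.4, 346.8], 0.73), ([192.7, 214.8], 0.73), ([124.0, 268.1], 0.71)]
valve_block_centre [([371.2, 234.9], 0.48)]
valve_block_centre [([192.1, 209.4], 0.76)]
lever_pivot [([410.4, 218.1], 0.92), ([349.1, 236.1], 0.9), ([326.0, 190.8], 0.88)]
lever_pivot [([215.7, 210.9], 0.84), ([219.1, 317.5], 0.6)]
```

View pics/c26.png

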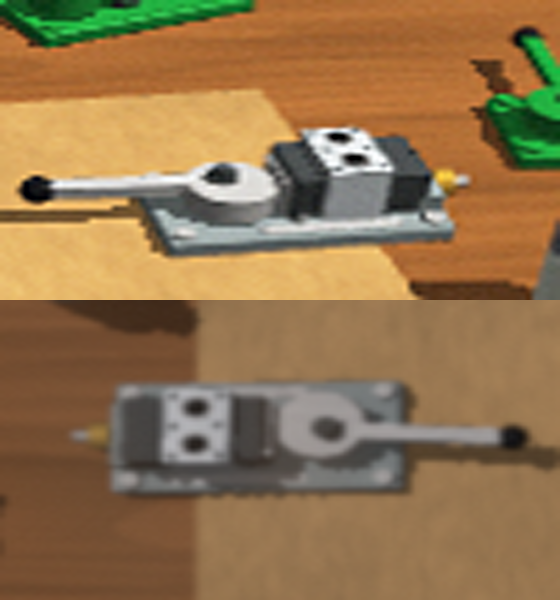

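View pics/t26.png

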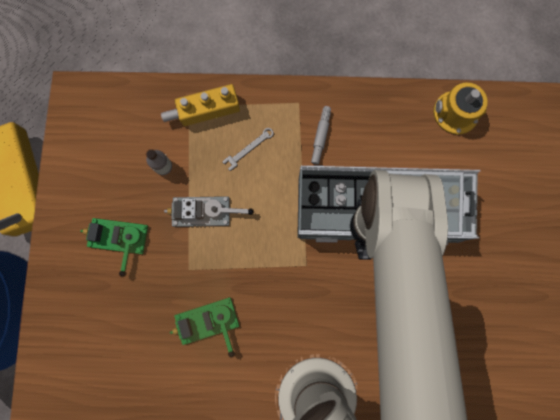

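View pics/s26.png

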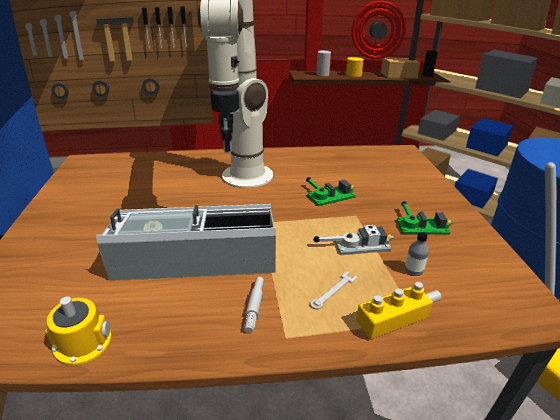

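```bash
python3 - <<'E'
from h import *
st();print(manip.job_done())
E
```

```text
t 46.62 pos [420.1 -59.5 259.9] F [-0.7 -0.8 -1. ] g 0.0
the job is handed in; nothing more can be done
None
```

The job is handed in at 46.6 s on the robot's clock. The valve block is in the grey cam clamp with the lever fully over.

- **Door:** I slid the left door 189 mm to its hard stop and left it there.
- **Transfer:** I lifted the block out by its long sides and stood it upright on the cardboard-covered bench. I then took it again by its ends and lowered it between the jaws until it met the bed, with no sign of rubbing the jaws.
- **Clamp:** I let go and swung the lever until it hit its stop, at about 1.5 rad.

**Last checks:**
- The pictures show the lever pointing along the clamp's -y and the block upright against both jaws, roughly 1 mm from midway by my estimate from the image. I did not measure the clamping force.
- The door is still open. The pump barrel, oil bottle, spanner, shaft and green clamps appear where they were. The gripper is well clear of everything.

**Disagreements found on the way:**
- The real fingertips sat about 26 mm higher than the reported tool position. The scene camera and a no-contact test at the door handle both showed this, so I corrected all heights for it; later contacts on the bench and the clamp bed came within about 1.5 mm of prediction.
- The two cameras differed by a few millimetres on the block's and jaws' positions. I corrected for this by comparing the block with the jaws directly in the image before lowering it in.

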